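# Bring the cup rest under the samovar tap

## Robot

A 7-joint arm with a two-finger parallel gripper is mounted at the origin on the work surface. World frame = base frame: x ahead of the robot, y to its left, z up, the work surface at z = 0. Lengths are in m, angles in rad, forces in N, time in s.
With the tool pointing down it reaches from about 0.35 to 0.9 m from the base axis. Payload 8.1 kg.
Tool frame: the origin (TCP) lies where the fingers leave the gripper's body, on its centre line; the fingertips stand 66 mm ahead of it and the grasp point (between the pads) lies 47 mm ahead of it; z points along the fingers, y is the line along which they close (so a half turn about z gives the same grasp; the last joint's range is limited). The gripper opens to 92 mm and grips with 3 to 60 N. Pads are 19 mm wide; open, the fingers measure 130 mm over their backs; the gripper's body (75 mm by 190 mm) begins 47 mm behind the grasp point.
Start: joints at [1.208, 0.434, 0.025, 1.573, -0.012, 1.134, -0.075], TCP at [0.161, -0.604, 0.292] pointing down, gripper open.
Joint ranges: [-2.62, 2.62], [-0.44, 2.09], [-1.27, 1.32], [0.08, 2.57], [-1.32, 4.46], [0.12, 2], [-2.74, 2.74]. Speed limits (rad/s): [2.22, 2.22, 3.01, 3.01, 3.14, 3.14, 3.14].

## Interface

Orientations are given as a rotation vector (axis times angle).
In Python, from cell import arm gives the robot as it stands.
- The arm moves only by the tool send_rows, never from a script. Its argument "motion" is text: rows parted by semicolons, each of 7 numbers parted by spaces: the closure, from 0 (fully open) to 1 (shut), then the shift along the world's x, y, z in m, then the turn, a rotation vector about the world's x, y, z in degrees. A call has 1 to 5 rows; each row shifts and turns the commanded pose from where the row before left it; what a row does not reach is not made up. A row lasts 1/8 s, in which the tool goes at most 62.5 mm and 10.7 degrees, less where a joint would pass 70% of its speed; a pose out of reach is approached as far as the arm can. A call is refused whole if a number of a shift passes 0.0625 or a number of a turn 10.7, either way. A call with a gripper value outside its range is refused whole. The fingers move at their own pace and stop on an object; "force" is the grip in N (left out, the last holds). Time passes only in rows, so rows that do not move let the fingers close. It gives the time, the measured TCP pose, the force, the opening and the grip force at its end, in the units of the state.
- arm.observe(): the state, without advancing time (a new reading comes with each control period).
- arm.get_image(name): name is "scene" or "top" or "wrist"; returns (picture, depth): 420x560x3 uint8, blue, green, red; 420x560 float32, m along the optical axis (not along the pixel's ray), 0 where there is no reading.
- arm.camera_model(name): a dict with "fx", "fy", "cx", "cy" (pixels), "view" (4x4, takes a point from world to camera coordinates). Camera axes: x right, y down, z forward; pixel columns grow to the right and rows downward; lengths in m; the calibration is good to about 2 mm. A picture is of the moment at which its call begins: read the wrist's pose just before it. camera_model takes no time and is no camera call; for the wrist camera it gives the pose at the moment of the call.
- arm.sign_off(): hands the job in; it is judged then, once.
The state is a dict: "clock": time; "joints": joint angles; "dq": joint speeds; "joint_efforts": joint torques, N m; "position": TCP position; "ee_rot": TCP orientation; "force": force on the tool from outside, world axes, zero at the start; "ft_torque": the same for the moment, N m; "width": opening from 0.0 (shut) to 1.0 (fully open); "gripper_force": force on a finger pad.
Only numpy, scipy, OpenCV 4.12 (cv2) and the standard library are available. Lean on these libraries where they do the work, as an engineer would, in place of code of your own. Each camera call takes 0.05 s, during which the arm holds its last target. There are 200 camera calls.

## Task

Stand the empty porcelain cup upright in the middle of the square plate of the sliding rest. Then press the rest's sprung button flush and slide the sleeve with the cup one hole along the rail, to whichever side the samovar stands on, until the button springs up again in the next hole and the cup stands under the samovar's tap. Leave the teapot and the other tableware where they are, and the cup upright.

Things in the scene. Friction and masses are not known exactly. Their poses are not given: they have to be found in the camera images.
- rail: Fixed straight steel rail of the sliding rest, 440 mm long, lying level on two low dark wooden feet 420 mm apart. Origin: on the table directly below the button, at the middle of the rail. Its x axis runs along the rail (the sleeve slides along it), y across it (the cup plate lies on the -y side), z up.
- sleeve (a joint): Position (m) of the aluminium sleeve along the rail's +x: about 0 at the start, where the button stands in the middle hole; +0.085 or -0.085 when it stands in one of the two next holes; end stops at +-0.089. Slides level, with 1 to 2 N of friction.
- sleeve_top (a point): Middle of the sleeve's middle hole, level with its flat top, 53 mm above the table; moves with the sleeve. The sleeve is a box tube 224 mm long along the rail, 44 mm wide, its top wall 2.5 mm thick with three oblong holes 37 mm long, 27 mm wide, 85 mm apart.
- fin_plus (a point): Middle of the inner face of the upright fin on the sleeve's top, on the rail's +x side of the middle hole, 22 mm from the hole's middle, 65 mm above the table. Each fin is 40 mm across, 6 mm thick, 24 mm tall. A shut fingertip fits between the two fins, presses the button there and then pushes a fin to move the sleeve.
- fin_minus (a point): The same for the fin on the -x side of the middle hole; the inner faces are 44 mm apart.
- button (a joint): How far (m) the button is pressed: 0 up (13 mm above the sleeve), 0.013 flush, 0.0155 under the sleeve's wall, 0.020 at most. Needs 4.5 N at first, 8.4 N at flush. Up, it locks the sleeve (1.5 mm play). Held flush within 2 mm, a push of 5 to 15 N on the sleeve rides the hole's edge over its dome, which then stays down until the next hole comes and it springs up.
- button_top (a point): Middle of the top of the oblong domed brass button (34 mm along the rail, 24 mm across, flat-topped over its middle 10 mm) in the middle of the rail, 66 mm above the table when up. It moves down when pressed; it belongs to the rail and does not travel with the sleeve.
- plate_mid (a point): Middle of the top face of the square steel cup plate (100 mm, with a rim 5 mm high and 3 mm thick, so 94 mm clear inside); 22 mm above the table, 105 mm from the rail's centre line on its -y side, level with the middle hole along the rail; part of the sleeve and moves with it. Axes as the rail's.
- cup: Loose white porcelain cup without a handle, 85 mm high, 62 mm across the rim, tapering to about 50 mm at the foot, 3 to 5 mm wall, about 180 g. Origin: centre of its underside; z up.
- samovar: Fixed stainless samovar, 150 mm across, 295 mm high, standing beside the rail on the plate's side, 85 mm along the rail from the plate's start, towards either the rail's +x or -x. Origin: centre of its underside on the table; its tap points along its +y, towards the rail.
- tap_mouth (a point): Outlet of the samovar's tap, 132 mm above the table, 150 mm from the samovar's axis: over the middle of the plate (within about 10 mm) when the plate is at the hole on the samovar's side. The tap's black cross handle above it reaches 194 mm high.
- teapot: Loose white porcelain teapot, 114 mm across, 114 mm high, 180 mm over spout and handle, standing where the samovar does not, beside the plate's other end. To be left alone. Origin: centre of its underside.
- sugar_dish: Loose glass sugar dish (low bowl 90 mm across, 45 mm high), a bystander. Origin: centre of its underside.
- mug: Loose mug with a handle, 80 mm across, 90 mm high, a bystander. Origin: centre of its underside.
- jar: Loose jam jar with a lid, 68 mm across, 90 mm high, a bystander. Origin: centre of its underside.
- spoon: Loose steel teaspoon 160 mm long lying flat along its x, a bystander. Origin near its middle, on the table.
- saucer: Loose saucer 130 mm across, 16 mm high, a bystander. Origin: centre of its underside.
Not all that is in view belongs to the job. What is shaped like the cup but green or red is not meant.

How it is judged:
On the way, in this order (a step that is already met when the one before it is completed fails the run):
1. the cup stands released and upright on the plate, with the sleeve still locked at its first hole (horizontal distance between cup and plate_mid below 0.025 m and z of cup in the frame of plate_mid between -0.004 and 0.004 m and angle between cup's own z axis and vertical below 0.08 rad and value of joint sleeve between -0.006 and 0.006 m and contact force between the fingers and cup below 0.1 N and linear speed of cup below 0.02 m/s), for 0.2 s.
2. the button is pressed by the robot's fingers, flush to within 3 mm, the sleeve still at its first hole (value of joint button above 0.01 m and contact force between the fingers and button above 1 N and value of joint sleeve between -0.012 and 0.012 m), for 0.04 s.
At the end, for the whole second after the job is handed in: Sleeve locked in the next hole on the samovar's side (85 mm along, within 5 mm; plate middle within 20 mm of the tap outlet from above), button up within 3 mm, cup at rest and upright (0.08 rad) on the plate, within 25 mm of its middle and 35 mm of the point below the tap (horizontal distance between cup and plate_mid below 0.025 m and z of cup in the frame of plate_mid between -0.004 and 0.004 m and angle between cup's own z axis and vertical below 0.08 rad and horizontal distance between plate_mid and tap_mouth below 0.02 m and value of joint button below 0.003 m and (value of joint sleeve above 0.08 m or value of joint sleeve below -0.08 m) and horizontal distance between cup and tap_mouth below 0.035 m and linear speed of cup below 0.02 m/s); the robot touches nothing.
It fails at once if the cup is tipped by more than 0.6 rad (angle between cup's own z axis and vertical above 0.6 rad).
It fails at once if the teapot is moved by more than 30 mm or tipped (distance of teapot from where it was at the start of the episode above 0.03 m or angle between teapot's own z axis and vertical above 0.4 rad).
It fails at once if the sugar dish, mug, jar, spoon or saucer is moved by more than 30 mm (distance of any of sugar_dish, mug, jar, spoon, saucer from where it was at the start of the episode above 0.03 m).
It also fails if it takes over 54 s, if anything falls off the work surface, if the arm or the gripper's body presses on something with over 40 N, if the wrist force passes 120 N, or if a joint passes its speed limit or range.

## Working session

There is one attempt and no reset: what is moved stays moved. The work goes in short steps, Python scripts to look and compute and a tool call to move; the robot and the scene stay as the last step left them, time stands still between calls to the robot, and variables do not carry over. Pictures are saved under pics/ and viewed, at most 10 in all, crops included, and the job is handed in when it is done.

Besides the shell and the picture viewer there is one more tool, called after "Call:" by a JSON object that holds its "op" and its "data", one argument or row to a line. send_rows: Moves the arm, as the interface text tells. Its arguments: {"type":"object","properties":{"motion":{"type":"string"},"force":{"type":"number"}},"required":["motion"]}

```bash
mkdir -p pics; ls; cat > h.py <<'E'
import numpy as np, cv2
from cell import arm
def snap(n,tag):
    m=arm.camera_model(n); im,d=arm.get_image(n); cv2.imwrite(f'pics/{tag}.png',im); np.savez(f'pics/{tag}.npz',im=im,d=d,V=m['view'],K=[m['fx'],m['fy'],m['cx'],m['cy']]); return im,d
def pts(tag):
    z=np.load(f'pics/{tag}.npz'); d=z['d']; fx,fy,cx,cy=z['K']; v,u=np.mgrid[:d.shape[0],:d.shape[1]]
    P=np.stack([(u-cx)/fx*d,(v-cy)/fy*d,d],-1); V=z['V']; W=(P-V[:3,3])@V[:3,:3]; W[d==0]=np.nan
    return z['im'],W
E
python3 - <<'E'
from h import *
for n in('scene','top'): snap(n,n+'0')
print(arm.observe())
E
```

```text
pics
{'clock': 0.1, 'joints': array([ 1.20838305,  0.43512591,  0.02497206,  1.57398472, -0.01161391,
        1.13398652, -0.07508866]), 'dq': array([ 0.00037445, -0.00236813, -0.00064735, -0.00228953, -0.00025574,
        0.00013934, -0.00146245]), 'joint_efforts': array([ 3.20300940e-03, -6.69129467e+01,  9.88035388e-01, -3.15146041e+01,
       -6.06016908e-02,  3.75270413e-02,  3.81807627e-05]), 'position': array([ 0.16043402, -0.60369159,  0.29154865]), 'ee_rot': array([-3.11381629e+00, -4.06697583e-01,  4.47851411e-04]), 'force': array([0.72035589, 0.45453586, 1.08421371]), 'ft_torque': array([ 0.01259763,  0.00975415, -0.00800529]), 'gripper_force': 0.0, 'width': 0.9969455534864315}
```

View pics/scene0.png

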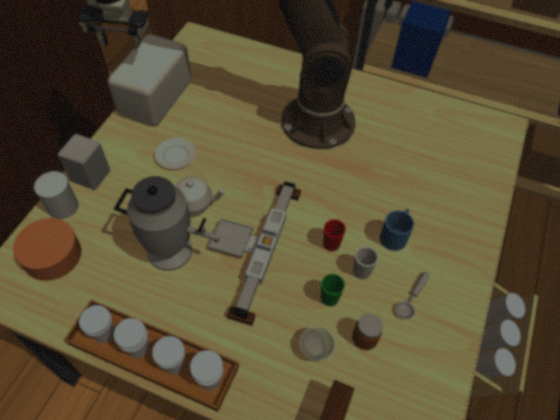

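View pics/top0.png

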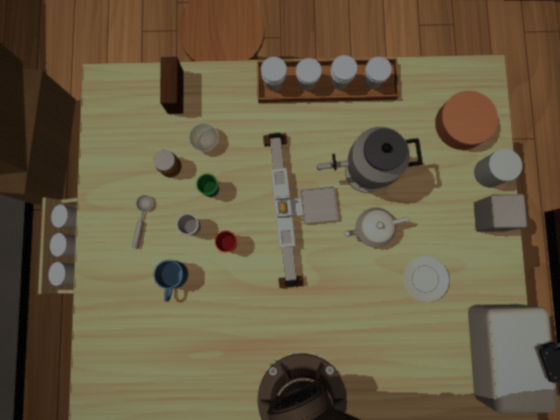

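The white cup is at scene (365,263) and top (188,225). The red and green cups stand close to it. The samovar is at the far (+x) end of the rail, and the button is at top (283,207).

```bash
python3 - <<'E'
from h import *
for tag in('top0','scene0'):
    im,W=pts(tag)
    ok=np.isfinite(W[...,2])
    def obj(c,r,zmin,zmax):
        d=np.hypot(W[...,0]-c[0],W[...,1]-c[1]); s=ok&(d<r)&(W[...,2]>zmin)&(W[...,2]<zmax); return W[s],im[s]
    print(tag)
    seeds={'top0':dict(cup=(225,188),red=(241,226),green=(185,207),mug=(273,170),jar=(162,167),plate=(205,320),button=(207,283),sam=(150,387),teapot=(227,377),foot1=(140,275),foot2=(282,290),tap=(163,335),spoon=(215,142),dish=(138,204)),
     'scene0':dict(cup=(263,365),red=(235,333),green=(290,331),plate=(238,232),button=(240,267),mug=(230,397),jar=(330,368))}[tag]
    for k,(v,u) in seeds.items():
        p=np.nanmedian(W[v-1:v+2,u-1:u+2].reshape(-1,3),0); print(k,p.round(3))
# cup rim from both
for tag in('top0','scene0'):
    im,W=pts(tag); ok=np.isfinite(W[...,2])
    v,u={'top0':(225,188),'scene0':(263,365)}[tag]
    c=np.nanmedian(W[v-1:v+2,u-1:u+2].reshape(-1,3),0)
    s=ok&(np.hypot(W[...,0]-c[0],W[...,1]-c[1])<.055)&(W[...,2]>.076)&(W[...,2]<.1)
    q=W[s]; sat=np.ptp(im[s].astype(int),axis=1); q=q[sat<60]
    print(tag,len(q),q.min(0),q.max(0)); 
    h=cv2.minEnclosingCircle(q[:,:2].astype(np.float32)); print(h)
# sleeve top, z~.053; rail axis
im,W=pts('top0'); s=(abs(W[...,2]-.053)<.004)&(abs(W[...,1]-W[207,283,1])<.06)&(abs(W[...,0]-W[207,283,0])<.16)
r=cv2.minAreaRect((W[s][:,:2]*1000).astype(np.float32)); print('sleeve',r)
s=(abs(W[...,2]-.0245)<.005)&(np.hypot(W[...,0]-W[205,320,0],W[...,1]-W[205,320,1])<.08)
r=cv2.minAreaRect((W[s][:,:2]*1000).astype(np.float32)); print('plate',r)
s=(W[...,2]>.056)&(W[...,2]<.09)&(np.hypot(W[...,0]-W[207,283,0],W[...,1]-W[207,283,1])<.045)
r=cv2.minAreaRect((W[s][:,:2]*1000).astype(np.float32)); print('fins',r)
for v in range(195,220,2): print(v,W[v,283].round(4),im[v,283])
E
```

```text
top0
cup [0.492 0.318 0.006]
red [0.443 0.206 0.006]
green [0.609 0.262 0.006]
mug [0.354 0.368 0.006]
jar [0.662 0.362 0.092]
plate [ 0.541 -0.068  0.022]
button [0.531 0.04  0.065]
sam [ 0.632 -0.208  0.293]
teapot [ 0.467 -0.213  0.101]
foot1 [0.731 0.059 0.048]
foot2 [0.323 0.025 0.055]
tap [ 0.626 -0.095  0.192]
spoon [0.523 0.451 0.012]
dish [0.753 0.27  0.009]
scene0
cup [0.466 0.306 0.015]
red [0.416 0.194 0.016]
green [0.578 0.247 0.01 ]
plate [ 0.541 -0.062  0.022]
button [0.534 0.041 0.065]
mug [0.319 0.358 0.007]
jar [0.683 0.37  0.089]
top0 124 [0.45823456 0.27495757 0.07615101] [0.5174119  0.33699365 0.09268476]
((0.487784206867218, 0.3059154450893402), 0.031178859993815422)
scene0 152 [0.45666514 0.27303516 0.07641766] [0.51926582 0.33434515 0.09129873]
((0.48699843883514404, 0.30358603596687317), 0.03268136456608772)
sleeve ((531.443115234375, 40.34599304199219), (320.9138488769531, 44.0649528503418), 5.064960956573486)
plate ((542.3836669921875, -52.41773223876953), (100.75367736816406, 125.29751586914062), 5.09575891494751)
fins ((531.7324829101562, 39.933006286621094), (88.2662124633789, 42.8288688659668), 7.416273593902588)
195 [0.5674 0.0389 0.0538] [130 136 134]
197 [0.5577 0.0393 0.0783] [122 125 126]
199 [0.5555 0.0391 0.0564] [78 82 84]
201 [0.5491 0.0393 0.0612] [68 84 93]
203 [0.5428 0.0395 0.0648] [ 45  85 111]
205 [0.5368 0.0397 0.0674] [ 51  96 123]
207 [0.531  0.0398 0.0682] [ 52  99 124]
209 [0.5257 0.0399 0.0658] [ 51  97 124]
211 [0.5203 0.04   0.0639] [ 42  79 104]
213 [0.5167 0.0399 0.0474] [81 92 98]
215 [0.5077 0.0403 0.0737] [117 121 122]
217 [0.5046 0.0402 0.0534] [91 96 97]
219 [0.4988 0.0403 0.0545] [130 135 133]
```

Call:
{"op": "send_rows", "data": {
  "motion": "0 0.02 0.04 0.01 0 0 0; 0 0.022 0.045 0.01 0 0 -5; 0 0.022 0.045 0 0 0 -5; 0 0.022 0.045 0 0 0 -5; 0 0.022 0.045 0 0 0 -5"
}}

```text
clock: 0.72
position: [0.269, -0.3823, 0.3121]
ee_rot: [-3.138, 0.145, 0.0]
force: [1.0, -0.3, 0.0]
width: 0.998
gripper_force: 0.0
```

Call:
{"op": "send_rows", "data": {
  "motion": "0 0.022 0.045 0 0 0 0; 0 0.022 0.045 0 0 0 0; 0 0.022 0.045 0 0 0 0; 0 0.022 0.045 0 0 0 0; 0 0.008 0.05 0 0 0 0"
}}

```text
clock: 1.35
position: [0.3653, -0.1524, 0.3122]
ee_rot: [-3.138, 0.14, -0.001]
force: [0.6, -0.1, -0.3]
width: 1.0
gripper_force: 0.0
```

Call:
{"op": "send_rows", "data": {
  "motion": "0 0.006 0.05 0 0 0 0; 0 0.006 0.05 0 0 0 0; 0 0.006 0.05 0 0 0 0; 0 0.006 0.05 0 0 0 0; 0 0.006 0.05 0 0 0 0"
}}

```text
clock: 1.98
position: [0.3943, 0.0974, 0.3122]
ee_rot: [3.138, -0.141, 0.0]
force: [1.6, -0.2, -0.6]
width: 0.997
gripper_force: 0.0
```

Call:
{"op": "send_rows", "data": {
  "motion": "0 0.019 0.041 0 0 0 0; 0 0.019 0.041 0 0 0 0; 0 0.018 0.042 0 0 0 0; 0 0.018 0.042 -0.01 0 0 0; 0 0.018 0.041 -0.01 0 0 0"
}}

```text
clock: 2.6
position: [0.4871, 0.3042, 0.2916]
ee_rot: [3.138, -0.141, -0.0]
force: [0.9, -0.3, -0.4]
width: 0.996
gripper_force: 0.0
```

```bash
python3 - <<'E'
from h import *
print(arm.observe()['position'])
snap('wrist','w1')
im,W=pts('w1')
for z0 in(.075,.08):
    s=(np.hypot(W[...,0]-.487,W[...,1]-.305)<.045)&(W[...,2]>z0)&(W[...,2]<.1)
    q=W[s]; print(len(q),q.min(0),q.max(0),cv2.minEnclosingCircle(q[:,:2].astype(np.float32)))
E
```

```text
[0.48706588 0.30415237 0.2915868 ]
1395 [0.4566571  0.27738206 0.07502112] [0.51813557 0.33862113 0.08778262] ((0.48733988404273987, 0.3079983592033386), 0.030901551246643066)
1184 [0.4566571  0.27738206 0.0800263 ] [0.51813557 0.33862113 0.08778262] ((0.48733988404273987, 0.3079983592033386), 0.030901551246643066)
```

View pics/w1.png

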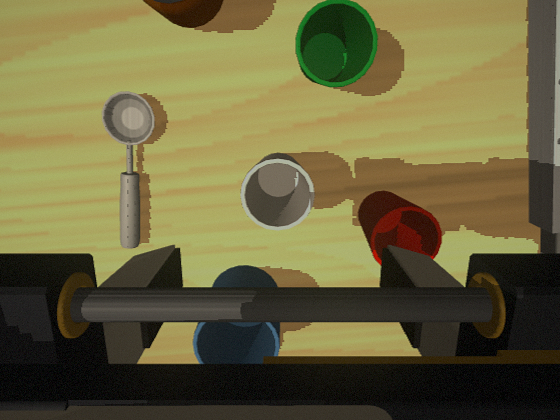

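The wrist view shows the white cup upright at (278,192), about 31 mm in radius at the rim. The red cup leaves room for the fingers. I'm descending to grasp it.

Call:
{"op": "send_rows", "data": {
  "motion": "0 0 0.002 -0.04 0 0 0; 0 0 0 -0.04 0 0 0; 0 0 0 -0.04 0 0 0; 0 0 0 -0.04 0 0 0; 0 0 0 -0.022 0 0 0"
}}

```text
clock: 3.28
position: [0.4856, 0.3039, 0.1078]
ee_rot: [3.136, -0.14, -0.004]
force: [-0.2, -0.7, 0.6]
width: 0.999
gripper_force: 0.0
```

Call:
{"op": "send_rows", "data": {
  "motion": "1 0 0 0 0 0 0; 1 0 0 0 0 0 0; 1 0 0 0 0 0 0; 1 0 0 0 0 0 0; 1 0 0 0 0 0 0",
  "force": 12
}}

```text
clock: 3.9
position: [0.4871, 0.3055, 0.1112]
ee_rot: [-3.137, 0.14, -0.002]
force: [0.4, 1.5, 6.0]
width: 0.654
gripper_force: 12.0
```

Call:
{"op": "send_rows", "data": {
  "motion": "1 0 0 0 0 0 0; 1 0 0 0.01 0 0 0; 1 0 0 0.02 0 0 0; 1 0 0 0.03 0 0 0; 1 0 0 0.03 0 0 0"
}}

```text
clock: 4.53
position: [0.4861, 0.3045, 0.2012]
ee_rot: [3.138, -0.14, -0.001]
force: [1.3, -0.4, -2.5]
width: 0.65
gripper_force: 12.0
```

```bash
python3 - <<'E'
from h import *
print(arm.observe()['position'],arm.observe()['force'])
snap('scene','s2'); im,W=pts('s2')
cv2.imwrite('pics/s2c.png',cv2.resize(im[150:350,220:440],None,fx=2.5,fy=2.5))
E
```

```text
[0.48613177 0.30450001 0.2011819 ] [ 1.2509925  -0.44421778 -2.53949415]
```

View pics/s2c.png

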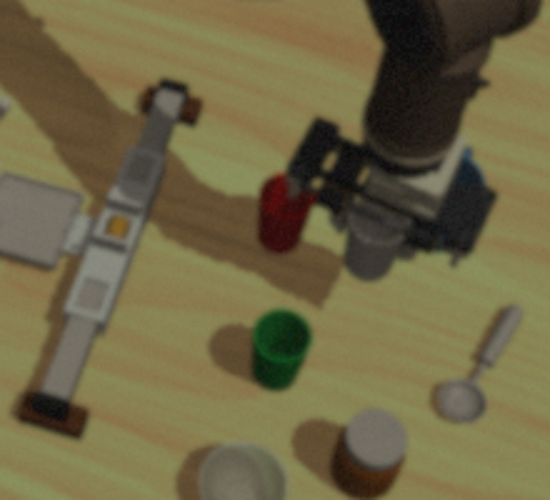

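The white cup is held upright at crop (370,240), and its neighbours haven't moved. Next is the carry to the plate.

Call:
{"op": "send_rows", "data": {
  "motion": "1 0 0 0.03 0 0 0; 1 0.002 -0.015 0.03 0 0 0; 1 0.005 -0.035 0 0 0 0; 1 0.006 -0.045 0 0 0 0; 1 0.007 -0.045 0 0 0 0",
  "force": 15
}}

```text
clock: 5.2
position: [0.5062, 0.1635, 0.2601]
ee_rot: [3.138, -0.139, -0.001]
force: [0.7, -0.5, -2.4]
width: 0.647
gripper_force: 15.0
```

Call:
{"op": "send_rows", "data": {
  "motion": "1 0.007 -0.045 0 0 0 0; 1 0.007 -0.045 0 0 0 0; 1 0.006 -0.045 0 0 0 0; 1 0.006 -0.045 0 0 0 0; 1 0.005 -0.033 0 0 0 0"
}}

```text
clock: 5.82
position: [0.5371, -0.0506, 0.2599]
ee_rot: [3.138, -0.143, -0.001]
force: [0.1, 0.8, -3.1]
width: 0.65
gripper_force: 15.0
```

Call:
{"op": "send_rows", "data": {
  "motion": "1 0.003 -0.017 0 0 0 0; 1 0 0 -0.02 0 0 0; 1 0 0 -0.03 0 0 0; 1 0 0 -0.01 0 0 0; 1 0 0 0 0 0 0"
}}

```text
clock: 6.45
position: [0.5403, -0.0643, 0.2]
ee_rot: [-3.138, 0.139, 0.002]
force: [-0.3, -0.6, -1.9]
width: 0.652
gripper_force: 15.0
```

```bash
python3 - <<'E'
from h import *
o=arm.observe();print(o['position'],o['force'])
snap('scene','s3'); im,W=pts('s3')
s=(abs(W[...,0]-.54)<.1)&(abs(W[...,1]+.06)<.1)
# plate corners: top rim z~.027
cv2.imwrite('pics/s3c.png',cv2.resize(im[130:300,120:320],None,fx=3.5,fy=3.5))
E
```

```text
[ 0.54029149 -0.06434648  0.20001437] [-0.33762764 -0.56695712 -1.88124213]
```

View pics/s3c.png

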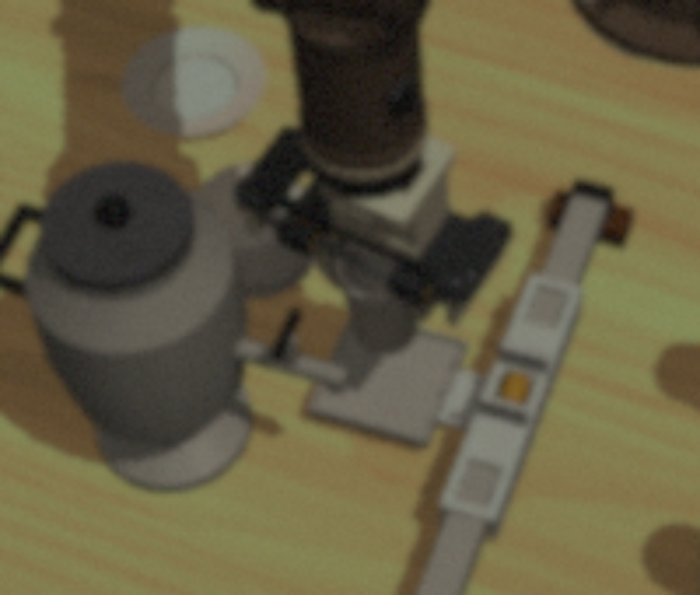

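The cup is over the plate at crop (380,330), and the gripper body is close to the samovar. I'll turn 10° away from it and then lower.

Call:
{"op": "send_rows", "data": {
  "motion": "1 0 0 0 0 0 -5; 1 0 0 -0.015 0 0 -5; 1 0 0 -0.02 0 0 0; 1 0 0 -0.015 0 0 0; 1 0 0 -0.008 0 0 0"
}}

```text
clock: 7.12
position: [0.5407, -0.0649, 0.1421]
ee_rot: [-3.114, 0.413, -0.0]
force: [0.7, 0.1, -2.1]
width: 0.65
gripper_force: 15.0
```

Call:
{"op": "send_rows", "data": {
  "motion": "1 0 0 -0.003 0 0 0; 1 0 0 -0.002 0 0 0; 1 0 0 -0.002 0 0 0; 1 0 0 0 0 0 0"
}}

```text
clock: 7.62
position: [0.5406, -0.0651, 0.1353]
ee_rot: [3.114, -0.413, 0.0]
force: [-0.1, -0.8, -2.6]
width: 0.651
gripper_force: 15.0
```

Call:
{"op": "send_rows", "data": {
  "motion": "1 0 0 -0.001 0 0 0; 1 0 0 -0.001 0 0 0; 1 0 0 0 0 0 0"
}}

```text
clock: 8.0
position: [0.5406, -0.0651, 0.1333]
ee_rot: [3.114, -0.413, 0.0]
force: [-0.1, -0.2, -1.7]
width: 0.651
gripper_force: 15.0
```

Call:
{"op": "send_rows", "data": {
  "motion": "1 0 0 -0.001 0 0 0; 1 0 0 -0.001 0 0 0; 1 0 0 0 0 0 0"
}}

```text
clock: 8.38
position: [0.542, -0.0645, 0.1327]
ee_rot: [-3.114, 0.413, -0.005]
force: [-0.8, 0.8, 10.0]
width: 0.647
gripper_force: 15.0
```

Call:
{"op": "send_rows", "data": {
  "motion": "1 0 0 0.001 0 0 0; 0.2 0 0 0 0 0 0; 0.1 0 0 0 0 0 0; 0.1 0 0 0 0 0 0; 0.1 0 0 0 0 0 0"
}}

```text
clock: 9.0
position: [0.5404, -0.0651, 0.1321]
ee_rot: [3.114, -0.413, -0.001]
force: [-0.2, 0.6, -0.4]
width: 0.899
gripper_force: 0.0
```

Call:
{"op": "send_rows", "data": {
  "motion": "0.1 0 0 0 0 0 0; 0.1 0 0 0.02 0 0 0; 0.1 0 0 0.04 0 0 0; 0.1 0 0 0.05 0 0 0; 0.1 0 0 0.03 0 0 0"
}}

```text
clock: 9.62
position: [0.541, -0.0649, 0.2747]
ee_rot: [-3.114, 0.413, -0.004]
force: [0.6, -0.2, 0.1]
width: 0.898
gripper_force: 0.0
```

```bash
python3 - <<'E'
from h import *
o=arm.observe();print(o['position'],o['force'],o['joints'])
snap('scene','s4'); im,W=pts('s4')
snap('wrist','w4'); im2,W2=pts('w4')
for X in (W,W2):
    s=(np.hypot(X[...,0]-.541,X[...,1]+.065)<.045)&(X[...,2]>.098)&(X[...,2]<.116)
    q=X[s]; 
    if len(q): print(len(q),q.max(0),cv2.minEnclosingCircle(q[:,:2].astype(np.float32)))
    s=(abs(X[...,2]-.066)<.012)&(np.hypot(X[...,0]-.531,X[...,1]-.04)<.04); q=X[s]; print(len(q), q.mean(0) if len(q) else 0)
cv2.imwrite('pics/j4.png',np.hstack([cv2.resize(im[150:300,120:320],(400,300)),cv2.resize(im2,(400,300))]))
E
```

```text
[ 0.54103941 -0.06487586  0.27470054] [ 0.63481109 -0.22378498  0.08855194] [ 0.36970477  0.36343823 -0.46022049  1.76566714  0.18316646  1.05232202
 -1.98989317]
159 [ 0.57515479 -0.03505216  0.11435879] ((0.5423275828361511, -0.0646187886595726), 0.032927256077528)
276 [0.53613562 0.04009598 0.06485796]
1735 [ 0.57261277 -0.03217071  0.10966152] ((0.5421223044395447, -0.06275056302547455), 0.030846383422613144)
1698 [0.5416516  0.03881087 0.06444147]
```

View pics/j4.png

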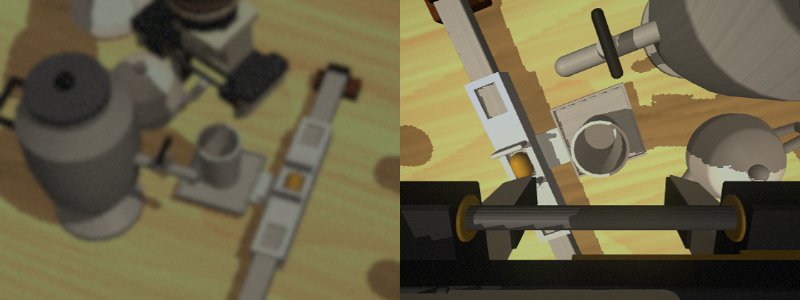

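The cup stands upright on the plate, at left (218,155) and right (600,145). It is about 1 mm from the plate's middle. I'll move over the button, close the gripper and turn the closing line along the rail to keep the body clear of the cup and tap.

Call:
{"op": "send_rows", "data": {
  "motion": "0.1 -0.005 0.05 0.01 0 0 0; 1 -0.005 0.055 0.01 0 0 0; 1 0 0 0 0 0 10; 1 0 0 0 0 0 10; 1 0 0 0 0 0 10"
}}

```text
clock: 10.35
position: [0.5301, 0.04, 0.2913]
ee_rot: [3.114, 0.417, -0.002]
force: [0.2, 0.3, -0.2]
width: 0.514
gripper_force: 0.0
```

Call:
{"op": "send_rows", "data": {
  "motion": "1 0 0 0 0 0 10; 1 0 0 0 0 0 10; 1 0 0 0 0 0 10; 1 0 0 0 0 0 10; 1 0 0 0 0 0 10"
}}

```text
clock: 10.98
position: [0.5301, 0.0398, 0.2912]
ee_rot: [-2.646, -1.692, 0.002]
force: [0.1, -0.6, 0.0]
width: 0.01
gripper_force: 0.0
```

Call:
{"op": "send_rows", "data": {
  "motion": "1 0 0 0 0 0 10; 1 0 0 0 0 0 10; 1 0 0 0 0 0 10; 1 0 0 0 0 0 0"
}}

```text
clock: 11.48
position: [0.5302, 0.0397, 0.2913]
ee_rot: [-2.125, -2.312, 0.001]
force: [0.1, 0.8, -0.5]
width: 0.005
gripper_force: 0.0
```

```bash
python3 - <<'E'
from h import *
from scipy.spatial.transform import Rotation as R
o=arm.observe();print(o['position'],R.from_rotvec(o['ee_rot']).as_matrix().round(4),o['joints'],o['width'])
snap('wrist','w5');snap('top','t5')
for t in('w5','w4','top0'):
    im,W=pts(t)
    s=(W[...,2]>.047)&(W[...,2]<.057)&(abs(W[...,1]-.04)<.045)&(abs(W[...,0]-.531)<.112)
    q=W[s]; 
    # mid-line of sleeve by x bins
    b=np.round(q[:,0]/.006); L=[]
    for k in np.unique(b):
        y=q[b==k,1]
        if len(y)>4 and .036<np.ptp(y)<.05: L.append((k*.006,(y.min()+y.max())/2))
    L=np.array(L)
    if len(L)>4:
        f=np.polyfit(L[:,0]-.531,L[:,1],1); print(t,len(L),'y at .531',f[1],'deg',np.degrees(np.arctan(f[0])))
    c=np.array([np.cos(np.radians(4.9)),np.sin(np.radians(4.9))])
    P=W[...,:2]-np.array([.531,.04]); a=P@c; l=P@np.array([-c[1],c[0]])
    s=(W[...,2]>.069)&(W[...,2]<.085)&(abs(a)<.045)&(abs(l)<.022)
    A=a[s]; p,m=A[A>.008],A[A<-.008]
    print(t,'fins',len(p),len(m), *(np.percentile(v,[3,97]).round(4) for v in(p,m) if len(v)), l[s].min() if s.any() else 0,l[s].max() if s.any() else 0)
    hsv=cv2.cvtColor(im,cv2.COLOR_BGR2HSV); s=(hsv[...,1]>110)&(W[...,2]>.058)&(W[...,2]<.07)&(abs(a)<.03)&(abs(l)<.03); print('button',s.sum(),a[s].mean(),l[s].mean(),W[s].mean(0))
E
```

```text
[0.53021244 0.03971029 0.29128832] [[-8.400e-02  9.965e-01 -1.400e-03]
 [ 9.965e-01  8.400e-02  4.000e-04]
 [ 6.000e-04 -1.400e-03 -1.000e+00]] [ 0.49983729  0.43683556 -0.92264216  1.74718326  0.3776615   1.14882143
 -0.45215202] 0.0045973085622693375
w5 37 y at .531 0.04256113696398987 deg 4.900992792747797
w5 fins 341 342 [0.0251 0.0308] [-0.0246 -0.0188] -0.01727570525865801 0.02197468116277029
button 765 0.002072079870880056 0.003625073051171597 [0.53275486 0.04378882 0.06361251]
w4 25 y at .531 0.04266409987383774 deg 4.59405656609192
w4 fins 395 56 [0.0261 0.0317] [-0.0236 -0.018 ] -0.01801349690991335 0.021458998599866493
button 713 0.004754535947230805 -0.00017717345840374127 [0.53575229 0.04022959 0.06361338]
top0 37 y at .531 0.040296502190440966 deg 5.0599772006509856
top0 fins 34 33 [0.0244 0.0307] [-0.0252 -0.0189] -0.017613357010259508 0.019444826618581868
button 59 0.0015173028514116618 0.0015028382833630592 [0.53238339 0.04162695 0.06402817]
```

The fins' middle works out at about (0.5335, 0.0415) and the rail yaw at 4.9°. The measured fin gap is 44 mm, as specified. I'm descending with the fingers shut.

Call:
{"op": "send_rows", "data": {
  "motion": "1 0.0033 0.0013 -0.03 0 0 0; 1 0 0 -0.04 0 0 0; 1 0 0 -0.04 0 0 0; 1 0 0 -0.025 0 0 0; 1 0 0 0 0 0 0"
}}

```text
clock: 12.2
position: [0.5327, 0.041, 0.1556]
ee_rot: [-2.126, -2.31, 0.004]
force: [-0.5, -0.7, 0.6]
width: 0.004
gripper_force: 0.0
```

Call:
{"op": "send_rows", "data": {
  "motion": "1 0 0 -0.008 0 0 0; 1 0 0 -0.004 0 0 0; 1 0 0 -0.003 0 0 0; 1 0 0 0 0 0 0",
  "force": 10
}}

```text
clock: 12.7
position: [0.5339, 0.0412, 0.1424]
ee_rot: [2.125, 2.314, 0.0]
force: [0.1, 0.3, 0.2]
width: 0.007
gripper_force: 0.0
```

Call:
{"op": "send_rows", "data": {
  "motion": "1 0 0 -0.003 0 0 0; 1 0 0 -0.002 0 0 0; 1 0 0 0 0 0 0"
}}

```text
clock: 13.08
position: [0.5337, 0.0412, 0.1371]
ee_rot: [-2.125, -2.314, 0.0]
force: [-0.4, 0.1, -1.1]
width: 0.002
gripper_force: 0.0
```

Call:
{"op": "send_rows", "data": {
  "motion": "1 0 0 -0.002 0 0 0; 1 0 0 -0.002 0 0 0; 1 0 0 0 0 0 0"
}}

```text
clock: 13.45
position: [0.5337, 0.0412, 0.133]
ee_rot: [-2.125, -2.314, 0.0]
force: [0.5, 0.2, 0.6]
width: 0.004
gripper_force: 0.0
```

Call:
{"op": "send_rows", "data": {
  "motion": "1 0 0 -0.002 0 0 0; 1 0 0 -0.002 0 0 0; 1 0 0 0 0 0 0"
}}

```text
clock: 13.82
position: [0.534, 0.0413, 0.1294]
ee_rot: [2.125, 2.314, 0.0]
force: [-1.1, -0.8, 5.0]
width: 0.01
gripper_force: 2.4
```

Call:
{"op": "send_rows", "data": {
  "motion": "1 0 0 -0.002 0 0 0; 1 0 0 -0.002 0 0 0; 1 0 0 -0.002 0 0 0; 1 0 0 0 0 0 0"
}}

```text
clock: 14.32
position: [0.534, 0.0414, 0.1235]
ee_rot: [2.124, 2.314, 0.001]
force: [-1.0, -0.5, 7.2]
width: 0.005
gripper_force: 3.2
```

Call:
{"op": "send_rows", "data": {
  "motion": "1 0 0 -0.002 0 0 0; 1 0 0 -0.001 0 0 0; 1 0 0 -0.0005 0 0 0; 1 0 0 0 0 0 0"
}}

```text
clock: 14.82
position: [0.534, 0.0414, 0.1201]
ee_rot: [2.124, 2.314, 0.001]
force: [-1.7, 0.1, 7.0]
width: 0.006
gripper_force: 3.7
```

Call:
{"op": "send_rows", "data": {
  "motion": "1 0 0 -0.001 0 0 0; 1 0.002 0.0002 0 0 0 0; 1 0.002 0.0002 0 0 0 0; 1 0.002 0.0002 0 0 0 0; 1 0 0 0 0 0 0"
}}

```text
clock: 15.45
position: [0.5387, 0.0419, 0.1187]
ee_rot: [-2.124, -2.314, 0.003]
force: [-5.2, -0.6, 8.0]
width: 0.004
gripper_force: 4.1
```

Call:
{"op": "send_rows", "data": {
  "motion": "1 0.002 0.0002 0 0 0 0; 1 0.002 0.0002 0 0 0 0; 1 0.001 0.0001 0 0 0 0; 1 0 0 0 0 0 0"
}}

```text
clock: 15.95
position: [0.5438, 0.0423, 0.1186]
ee_rot: [-2.124, -2.313, 0.003]
force: [-4.3, -0.7, 6.8]
width: 0.005
gripper_force: 4.1
```

Call:
{"op": "send_rows", "data": {
  "motion": "1 0.002 0.0002 0 0 0 0; 1 0.003 0.0002 0 0 0 0; 1 0.003 0.0003 0 0 0 0; 1 0.003 0.0003 0 0 0 0; 1 0.003 0.0003 0 0 0 0"
}}

```text
clock: 16.58
position: [0.5572, 0.0435, 0.1182]
ee_rot: [-2.123, -2.313, 0.005]
force: [-6.2, -1.1, 3.8]
width: 0.006
gripper_force: 3.1
```

Call:
{"op": "send_rows", "data": {
  "motion": "1 0.004 0.0003 0 0 0 0; 1 0.005 0.0004 0.0005 0 0 0; 1 0.005 0.0004 0.0005 0 0 0; 1 0.005 0.0005 0 0 0 0; 1 0.005 0.0004 0 0 0 0"
}}

```text
clock: 17.2
position: [0.5807, 0.0455, 0.1185]
ee_rot: [-2.122, -2.312, 0.006]
force: [-5.6, 0.0, -1.6]
width: 0.005
gripper_force: 2.8
```

Call:
{"op": "send_rows", "data": {
  "motion": "1 0.005 0.0004 0 0 0 0; 1 0.005 0.0005 0 0 0 0; 1 0.005 0.0004 0 0 0 0; 1 0.004 0.0004 0 0 0 0; 1 0.003 0.0002 0 0 0 0"
}}

```text
clock: 17.82
position: [0.6029, 0.0475, 0.1185]
ee_rot: [-2.122, -2.313, 0.006]
force: [-6.0, -0.2, -1.4]
width: 0.006
gripper_force: 2.9
```

```bash
cat > chk.py <<'E'
from h import *
import sys
t=sys.argv[1]; o=arm.observe();print(o['clock'],o['position'],o['force'])
im,_=snap('top',t);im2,_=snap('scene',t+'s')
im,W=pts(t); c=np.array([np.cos(np.radians(4.9)),np.sin(np.radians(4.9))])
P=W[...,:2]-np.array([.534,.042]); a=P@c; l=P@np.array([-c[1],c[0]])
for tt,X in((t,W),(t+'s',pts(t+'s')[1])):
    P=X[...,:2]-np.array([.534,.042]); a=P@c; l=P@np.array([-c[1],c[0]])
    s=(X[...,2]>.018)&(X[...,2]<.032)&(l>-.16)&(l<-.05)&(abs(a-.03)<.12); print('plate a',np.percentile(a[s],[1,99]))
    s=(X[...,2]>.049)&(X[...,2]<.058)&(abs(l)<.02)&(abs(a)<.23); print('sleeve a',np.percentile(a[s],[2,98]))
cv2.imwrite(f'pics/{t}j.png',np.hstack([cv2.resize(im[100:250,240:440],(400,300)),cv2.resize(im2[150:300,120:320],(400,300))]))
E
python3 chk.py t6
```

```text
17.825 [0.60286582 0.04748694 0.11845746] [-5.98638217 -0.20132121 -1.39405289]
plate a [0.01607191 0.02267883]
sleeve a [-0.21691967 -0.01395867]
plate a [0.01708961 0.11724277]
sleeve a [-0.2146886   0.21766908]
```

View pics/t6j.png

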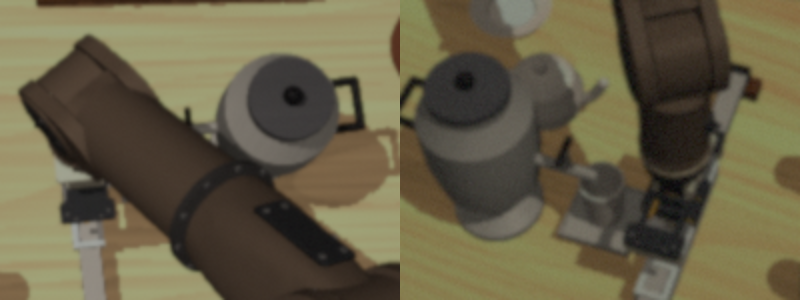

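The cup is upright and riding with the plate at right (605,190). The arm is clear of the samovar in the scene view. The sleeve has moved about 67 mm, so I'm continuing slowly.

Call:
{"op": "send_rows", "data": {
  "motion": "1 0.003 0.0003 0 0 0 0; 1 0.003 0.0002 0 0 0 0; 1 0.003 0.0003 0 0 0 0; 1 0.002 0.0002 0 0 0 0; 1 0.001 0 0 0 0 0"
}}

```text
clock: 18.55
position: [0.6178, 0.0486, 0.1202]
ee_rot: [2.124, 2.313, 0.002]
force: [-0.2, -0.0, -0.9]
width: 0.005
gripper_force: 0.0
```

Call:
{"op": "send_rows", "data": {
  "motion": "1 0.0015 0.0001 0 0 0 0; 1 0.001 0.0001 0 0 0 0; 1 0 0 0 0 0 0"
}}

```text
clock: 18.92
position: [0.6194, 0.0488, 0.1198]
ee_rot: [2.125, 2.314, 0.0]
force: [-0.1, -0.7, 0.2]
width: 0.008
gripper_force: 0.0
```

Call:
{"op": "send_rows", "data": {
  "motion": "1 0.001 0.0001 0 0 0 0; 1 0.001 0.0001 0 0 0 0; 1 0 0 0 0 0 0"
}}

```text
clock: 19.3
position: [0.6214, 0.049, 0.1197]
ee_rot: [2.125, 2.314, 0.0]
force: [0.5, -0.5, -0.1]
width: 0.006
gripper_force: 0.0
```

```bash
python3 chk.py t7
```

```text
19.3 [0.62141649 0.04895816 0.11973334] [ 0.54270643 -0.54017649 -0.09674611]
plate a [0.03729758 0.04340308]
sleeve a [-0.21722039  0.00263678]
plate a [0.03664315 0.13724144]
sleeve a [-0.21563753  0.21781489]
```

Call:
{"op": "send_rows", "data": {
  "motion": "1 0 0 0.005 0 0 0; 1 0 0 0.02 0 0 0; 1 0 0 0.04 0 0 0; 1 0 0.02 0.05 0 0 0; 1 -0.02 0.04 0.05 0 0 0"
}}

```text
clock: 20.02
position: [0.6036, 0.1054, 0.2844]
ee_rot: [2.128, 2.309, 0.003]
force: [0.8, 0.8, 0.2]
width: 0.003
gripper_force: 0.0
```

Call:
{"op": "send_rows", "data": {
  "motion": "1 -0.02 0.05 0 0 0 0; 1 -0.02 0.05 0 0 0 0; 1 -0.02 0.05 0 0 0 0; 1 -0.02 0.05 0 0 0 0; 1 0 0 0 0 0 0"
}}

```text
clock: 20.65
position: [0.5192, 0.3117, 0.2836]
ee_rot: [-2.113, -2.322, -0.005]
force: [-0.0, -0.9, -0.3]
width: 0.003
gripper_force: 0.0
```

```bash
python3 chk.py t8; python3 - <<'E'
from h import *
for t in('t8','t8s'):
    im,W=pts(t)
    s=(np.hypot(W[...,0]-.625,W[...,1]+.057)<.04)&(W[...,2]>.098)&(W[...,2]<.114); q=W[s]
    if len(q)>5: print(t,'cup',cv2.minEnclosingCircle(q[:,:2].astype(np.float32)))
    s=(np.hypot(W[...,0]-.534,W[...,1]-.042)<.012); print('z at button',np.nanpercentile(W[s][:,2],[10,50,90]))
E
```

```text
20.65 [0.51924686 0.3117171  0.28363663] [-0.01849528 -0.94101243 -0.34909056]
plate a [0.03673043 0.13593491]
sleeve a [-0.05431207  0.21413861]
plate a [0.03644373 0.13744139]
sleeve a [-0.20907439  0.21560806]
t8 cup ((0.6272488832473755, -0.0558597594499588), 0.031048810109496117)
z at button [0.06023385 0.06376619 0.06928634]
t8s cup ((0.6275405883789062, -0.05938173830509186), 0.03239958733320236)
z at button [0.05448016 0.06399896 0.06766115]
```

View pics/t8j.png

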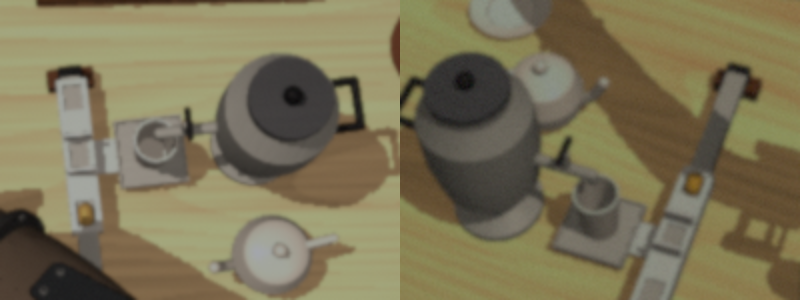

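The button is up in the next hole, at left (85,212). The cup stands upright under the tap, and its centre is about 2 mm from the plate's middle. I'm handing in.

```bash
python3 -c "
from cell import arm
print(arm.sign_off())"
```

```text
the job is handed in; nothing more can be done
None
```

The cup stands upright on the plate under the samovar's tap, the sleeve is locked one hole along with the button up, and I handed the job in at about 21 s; no verdict came back.

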